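# Slip the C-spacer onto the lathe arbor

### The arm

A 6-joint arm with a two-finger parallel gripper is mounted at the origin on the work surface. World frame = base frame: x ahead of the robot, y to its left, z up, the work surface at z = 0. Lengths are in m, angles in rad, forces in N, time in s.
With the tool pointing down it reaches from about 0.35 to 0.775 m from the base axis. Payload 5.5 kg.
Tool frame: the origin (TCP) lies midway between the tips of the shut fingers; the grasp point (between the pads) lies env.grasp_offset behind it (env.grasp_offset is the distance from the TCP to the grasp point, in m); z points along the fingers, y is the line along which they close (so a half turn about z gives the same grasp; the last joint's range is limited). The gripper opens to 85 mm and grips with 20 to 120 N. Pads are 22 mm wide; open, the fingers measure 114 mm over their backs; the gripper's body (76 mm by 85 mm) begins 54 mm behind the grasp point. The pads swing forward as they close: fully open they stand 13 mm farther back than shut.
Start: joints at [-1.252, 0.313, 0.046, 1.304, 0, 1.431], TCP at [0.255, -0.516, 0.231] pointing down, gripper open.
Joint ranges: [-2.76, 2.76], [-0.86, 1.69], [-1.03, 1.26], [-2.2, 2.34], [-1.47, 1.5], [-3.14, 3.14]. Speed limits (rad/s): [2.57, 2.57, 3.14, 3.14, 3.14, 3.14].

### API

Orientations are given as a unit quaternion [w, x, y, z].
In Python, from workcell import monitor, viewer, order, env gives the robot as it stands.
- The arm moves only by the tool carry_out, never from a script. Its argument "plan" is a list that holds one entry, the list of rows, each a list of 7 numbers: the turn, a rotation vector about the world's x, y, z in rad, then the shift along the world's x, y, z in mm, then the finger opening in mm, from 0 to 85.4. A call has 1 to 20 rows; each row is the pose to reach, as a shift and turn from the pose commanded when the call began; what a row does not reach only later rows make up. A row lasts 1/10 s, in which the tool goes at most 50 mm and 8.59 degrees, less where a joint would pass 70% of its speed; a pose out of reach is approached as far as the arm can. A call with a gripper value outside its range is refused whole. The fingers move at their own pace and stop on an object; "squeeze" is the grip in N (left out, the last holds). Time passes only in rows, so rows that repeat a pose let the fingers close. It gives the time, the measured TCP pose, the force, the opening and the grip force at its end, in the units of the state.
- monitor.get_state(): the state, without advancing time (a new reading comes with each control period).
- viewer.read_camera(name): name is "side" or "top" or "wrist"; returns the picture (384x512x3 uint8, red, green, blue); there is no depth.
- viewer.calibration(name): a dict with "K" (3x3 intrinsics, pixels), "eye" and "rotation" of the camera in the world. Camera axes: x right, y down, z forward; pixel columns grow to the right and rows downward; lengths in m; the calibration is good to about 2 mm. A picture is of the moment at which its call begins: read the wrist's pose just before it. calibration takes no time and is no camera call; for the wrist camera it gives the pose at the moment of the call.
- order.hand_in(): hands the job in; it is judged then, once.
The state is a dict: "clock": time; "joint_pos": joint angles; "qvel": joint speeds; "tau": joint torques, N m; "tcp_pos": TCP position; "orientation": TCP orientation; "wrist_force": force on the tool from outside, world axes, zero at the start; "ft_torque": the same for the moment, N m; "finger_gap": finger opening in m; "grip_force": force on a finger pad.
Only numpy, scipy, OpenCV 4.12 (cv2) and the standard library are available. Lean on these libraries where they do the work, as an engineer would, in place of code of your own. Each camera call takes 0.05 s, during which the arm holds its last target. There are 200 camera calls.

### The job

Take the open C-shaped spacer by its tab, lower it gap first over the slim waist of the arbor in the small lathe, then slide it along the arbor onto the thick seat until it is fully home against the arbor's collar. Press it there with a light steady push of about 10 N for a good half second, then let go and leave it against the collar. Be gentle: never press the spacer on the arbor or lathe with more than 25 N, and leave the other things on the bench alone.

Things in the scene. Friction and masses are not known exactly. Their poses are not given: they have to be found in the camera images.
- spacer_bore (a point): Centre of the bore of the loose steel C-spacer (36 mm wide, 24 long along its bore, 73 tall with tab), which stands gap down on the bench. y is the bore axis, z up, away from the gap. Bore 19 mm across; its crown is 9.5 mm above this point, the feet 26 mm below. The gap below the bore is 13 mm wide, flaring to 23 at the feet. Symmetric: a half turn about z makes no difference.
- spacer_tab (a point): Centre of the black plastic grip tab on top of the C-spacer, 32 mm above the bore centre: 14 mm thick along the spacer's x, 24 mm along its y, 30 mm tall. Grasp it here from above, fingers closing along the spacer's x. Same axes as spacer_bore.
- waist (a point): On the level arbor's axis, 125 mm above the bench, at the middle of its slim waist. y runs along the arbor to the collar and chuck, z up. Waist 9 mm across, reaching 31 mm either way; from +31 to +39 mm it tapers up to the seat, 16 mm across. Only the waist passes the spacer's gap; the bore clears the seat by 1.5 mm all round. Crown resting on the waist, the bore centre is 5 mm below the axis.
- spacer: The C-spacer as a whole; origin midway between its feet, at the bottom, 26 mm below the bore centre. Same axes as spacer_bore.
- lathe: Small bench lathe, bolted down, 480 mm long; origin on the bench under the arbor, y along the bed. Chuck jaws begin 82 mm along +y, headstock (171 mm tall) at 120, motor beside it on +x; tailstock (161 mm tall) begins 135 mm along -y. Waist at y = -59 mm, seat from -20 to +52. A carriage under the arbor, top 80 mm above the bench.
- ring: A plain closed steel ring, 38 mm across, lying flat: leave alone.
- spanner: A spanner on the bench, 130 mm: leave alone.
- paintpot: A small paint jar, 52 mm across, 60 mm tall: leave alone.
- spool: A brass spool, 44 mm across, 36 mm tall: leave alone.
- glue: A white glue bottle, 90 mm tall: leave alone.
- stub: A brass bar stub, 70 mm long, lying: leave alone.
- seat (a point): On the arbor's axis, at the start of the thick seat, 39 mm from waist; same axes as waist. The collar, 32 mm across, 10 mm thick, is clamped on the seat by eye: its near face is somewhere from 36 to 58 mm along +y from here, differently each time and not measured, so feel for it. It is rigid and does not give. 'home', the bore centre's place when the spacer bears on it, is 12 mm short of its face.
Mind the look-alikes: they are no part of the job. Leave any green look-alike of the spacer alone.

How it is judged:
On the way, in this order (a step that is already met when the one before it is completed fails the run):
1. the spacer straddles the waist of the arbor, the waist inside its bore (y of spacer_bore in the frame of waist between -0.022 and 0.022 m and x of spacer_bore in the frame of waist between -0.006 and 0.006 m and z of spacer_bore in the frame of waist between -0.008 and 0.004 m), for 0.1 s.
2. the spacer, on the seat, is pressed against the collar with more than 4 N for 0.3 s (y of spacer_bore in the frame of home above -0.002 m and distance between spacer_bore and home below 0.004 m and contact force between spacer and collar above 4 N), for 0.3 s.
At the end, for the whole second after the job is handed in: The spacer sits on the thick seat of the arbor, its end within 3 mm of the collar's face, its bore on the arbor (centre within 5 mm of where it lies when home) and its axis within 0.2 rad of the arbor's, let go and at rest (y of spacer_bore in the frame of home above -0.003 m and distance between spacer_bore and home below 0.005 m and angle between the y axis of spacer_bore and the y axis of home, either way round below 0.2 rad and contact force between the fingers and spacer below 0.1 N and linear speed of spacer below 0.03 m/s); the robot touches nothing.
It fails at once if the spacer is pressed on the lathe, its arbor or collar with more than 25 N (contact force between spacer and lathe above 25 N).
It fails at once if another thing on the bench is moved by more than 25 mm (distance of any of ring, spanner, paintpot, spool, glue, stub from where it was at the start of the episode above 0.025 m).
It also fails if it takes over 54 s, if anything falls off the work surface, if the arm or the gripper's body presses on something with over 40 N, if the wrist force passes 120 N, or if a joint passes its speed limit or range.

## Working session

There is one attempt and no reset: what is moved stays moved. The work goes in short steps, Python scripts to look and compute and a tool call to move; the robot and the scene stay as the last step left them, time stands still between calls to the robot, and variables do not carry over. Pictures are saved under pics/ and viewed, at most 10 in all, crops included, and the job is handed in when it is done.

Besides the shell and the picture viewer there is one more tool, called after "Call:" by a JSON object that holds its "api" and its "payload", one argument or row to a line. carry_out: Moves the arm, as the interface text tells. Its arguments: {"type":"object","properties":{"plan":{"type":"array","items":{"type":"array","items":{"type":"array","items":{"type":"number"}}}},"squeeze":{"type":"number"}},"required":["plan"]}

```bash
ls; mkdir -p pics; cat > h.py <<'E'
from workcell import monitor, viewer, order, env
import numpy as np, cv2
def cal(n):
    c=viewer.calibration(n); return np.array(c["K"]),np.array(c["eye"]),np.array(c["rotation"])
def shot(n,f): 
    im=viewer.read_camera(n); cv2.imwrite(f"pics/{f}.png",im[:,:,::-1]); return im
def ray(n,u,v,c=None):
    K,e,R=c or cal(n); d=R@np.linalg.inv(K)@[u,v,1]; return e,d/np.linalg.norm(d)
def onplane(n,u,v,z,c=None):
    e,d=ray(n,u,v,c); return e+d*(z-e[2])/d[2]
def proj(n,p,c=None):
    K,e,R=c or cal(n); q=K@(R.T@(np.array(p)-e)); return q[:2]/q[2]
E
python3 - <<'E'
from h import *
print(monitor.get_state()); print(env.grasp_offset)
a=shot("top","top0");b=shot("side","side0")
for n in("top","side"): print(cal(n))
E
```

```text
pics
{'clock': 0.0, 'joint_pos': array([-1.25155157e+00,  3.13996105e-01,  4.49966724e-02,  1.30360176e+00,
       -6.67602375e-06,  1.43117634e+00]), 'qvel': array([ 0.00063271,  0.00024603, -0.00146784, -0.00356841,  0.00056038,
        0.00051586]), 'tau': array([ 7.02849757e-04, -4.80630898e+01,  2.98531383e+01,  1.95071299e-02,
        2.52414469e-05,  8.49222772e-06]), 'tcp_pos': array([ 0.25450479, -0.51504727,  0.23041855]), 'orientation': array([-8.98494463e-04,  9.73795248e-01,  2.27424716e-01, -8.42651204e-05]), 'wrist_force': array([ 0.27480321,  0.37118188, -0.69268523]), 'ft_torque': array([0.00163804, 0.00874558, 0.01570803]), 'grip_force': 0.0, 'finger_gap': 0.08537510289970181}
0.0187
(array([[490.44887524,   0.        , 256.77713456],
       [  0.        , 490.44887524, 198.67888183],
       [  0.        ,   0.        ,   1.        ]]), array([ 0.41283672, -0.1269034 ,  1.2600337 ]), array([ 0.02251161, -0.69963817,  0.71340601, -0.03242716]))
(array([[454.62135268,   0.        , 252.95386521],
       [  0.        , 454.62135268, 191.05694101],
       [  0.        ,   0.        ,   1.        ]]), array([0.42827684, 0.83169826, 0.84610863]), array([ 0.00616997, -0.02330348,  0.89621632, -0.44296183]))
```

Rotation is a quaternion; fix the helper, then view.

```bash
sed -i 's/np.array(c\["rotation"\])$/Rotation.from_quat(np.roll(c["rotation"],-1)).as_matrix()/; s/^import numpy as np, cv2/import numpy as np, cv2\nfrom scipy.spatial.transform import Rotation/' h.py
python3 - <<'E'
from h import *
for n in("top","side"): print(cal(n)[2].round(2), onplane(n,256,192,0).round(3))
E
```

```text
[[-0.02 -1.    0.08]
 [-1.    0.02 -0.01]
 [ 0.01 -0.08 -1.  ]] [ 0.528 -0.144  0.   ]
[[-1.   -0.04  0.03]
 [-0.05  0.61 -0.79]
 [ 0.01 -0.79 -0.61]] [ 0.463 -0.27  -0.   ]
```

View pics/top0.png

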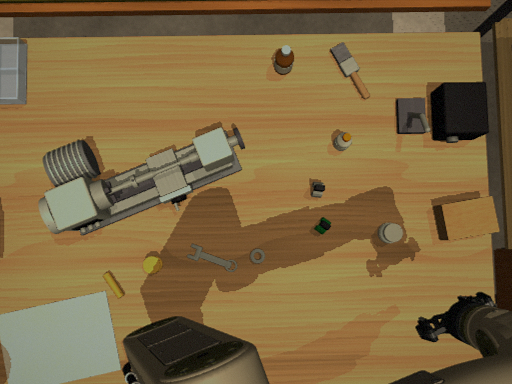

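View pics/side0.png

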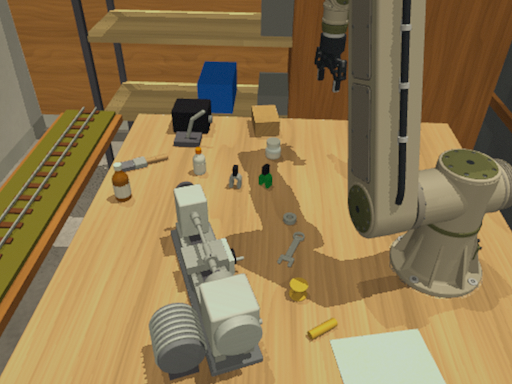

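Candidates for the spacer: steel C with black tab at top (317,188) / side (236,178), and the green look-alike at top (323,226) / side (265,177). The grey one fits the description. The lathe runs from the tailstock (212,148) to the headstock (75,203). I'll check both in one close crop.

```bash
python3 - <<'E'
import cv2,numpy as np
a=cv2.imread("pics/top0.png");b=cv2.imread("pics/side0.png")
r=lambda i,x,y,w,h,s:cv2.resize(i[y:y+h,x:x+w],None,fx=s,fy=s,interpolation=cv2.INTER_CUBIC)
L=r(a,80,125,180,90,4.4)[:, :792]
M=np.hstack([r(a,297,168,50,25,8)[:,:400],r(b,215,160,50,25,8)[:,:392]])
cv2.imwrite("pics/crop1.png",np.vstack([L,M[:, :792]]))
E
```

```text
(no output)
```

View pics/crop1.png

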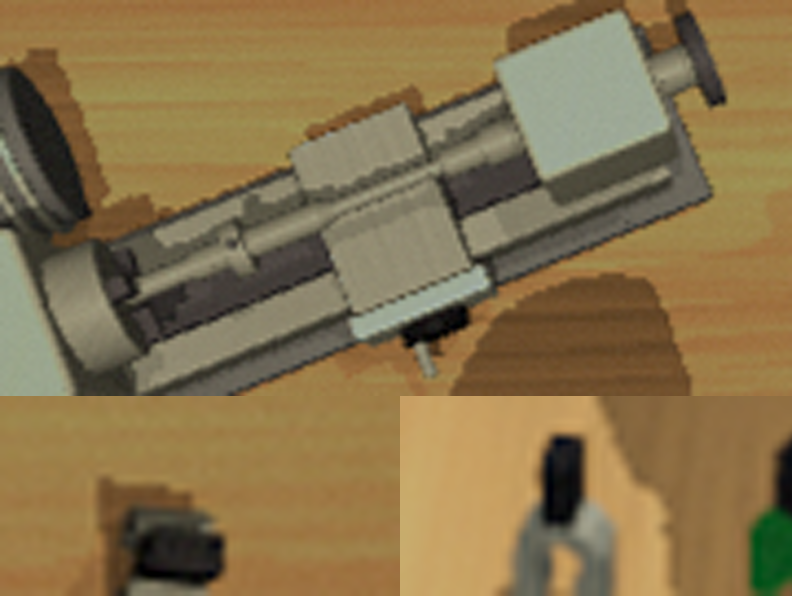

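Confirmed: the grey C with black tab, bore roughly facing the side camera, is the target; green is separate. In the top view the collar is near (134,182) and the waist near (158,172)–(178,165). Next, first numbers.

```bash
python3 - <<'E'
from h import *
P=[]
for n,(x,y,w,h) in (("top",(308,176,20,22)),("side",(226,162,20,26))):
    im=cv2.imread(f"pics/{n}0.png")[y:y+h,x:x+w]
    m=(im.max(2)<55).astype(np.uint8)
    k,l,s,c=cv2.connectedComponentsWithStats(m); i=1+s[1:,4].argmax()
    r=cv2.minAreaRect(np.argwhere(l==i)[:,::-1].astype(np.float32))
    u=c[i]+[x,y]; print(n,u,s[i],r); P.append((n,u))
    print(onplane(n,*u,.058).round(4))
(e1,d1),(e2,d2)=[ray(n,*u) for n,u in P]
t=np.linalg.lstsq(np.c_[d1,-d2],e2-e1,rcond=None)[0]; print(e1+d1*t[0],e2+d2*t[1])
# arbor: crop pts
for p in [(140,290),(238,250),(345,205),(430,175),(490,145)]:
    print(onplane("top",p[0]/4.4+80,p[1]/4.4+125,.125).round(4))
K,e,R=cal("wrist"); s=monitor.get_state(); print(e-s["tcp_pos"],R.round(3),K)
E
```

```text
top [318.29333333 187.36      ] [ 5  7 12  9 75] ((10.319999694824219, 11.260000228881836), (11.737972259521484, 6.9296464920043945), 8.13010311126709)
[ 0.5314 -0.297   0.058 ]
side [234.91836735 170.04081633] [ 7  3  5 11 49] ((9.0, 8.0), (10.0, 4.0), 90.0)
[ 0.529  -0.2996  0.058 ]
[ 0.53118838 -0.29671363  0.06018638] [ 0.52876673 -0.29676826  0.05995524]
[0.5255 0.1915 0.125 ]
[0.5457 0.1401 0.125 ]
[0.5686 0.0837 0.125 ]
[0.5838 0.0388 0.125 ]
[0.5992 0.0069 0.125 ]
[0.06914349 0.03306253 0.14245794] [[ 0.443 -0.856 -0.266]
 [-0.897 -0.423 -0.129]
 [-0.002  0.296 -0.955]] [[267.75958146   0.         254.32324426]
 [  0.         267.75958146 194.02141756]
 [  0.           0.           1.        ]]
```

Call:
{"api": "carry_out", "payload": {
  "plan": [
    [[0, 0, 0.97, 275, 219, -40, 60], [0, 0, 0.97, 275, 219, -40, 60], [0, 0, 0.97, 275, 219, -40, 60], [0, 0, 0.97, 275, 219, -40, 60], [0, 0, 0.97, 275, 219, -40, 60], [0, 0, 0.97, 275, 219, -40, 60], [0, 0, 0.97, 275, 219, -40, 60], [0, 0, 0.97, 275, 219, -40, 60], [0, 0, 0.97, 275, 219, -40, 60], [0, 0, 0.97, 275, 219, -40, 60], [0, 0, 0.97, 275, 219, -40, 60], [0, 0, 0.97, 275, 219, -40, 60]]
  ]
}}

```text
clock: 1.3
tcp_pos: [0.5287, -0.2979, 0.1916]
orientation: [0.0, 0.756, 0.654, -0.0]
wrist_force: [-0.7, -0.7, 1.0]
finger_gap: 0.0599
grip_force: 0.0
```

```bash
python3 - <<'E'
from h import *
s=monitor.get_state(); print(s["tcp_pos"],s["orientation"],s["wrist_force"],s["clock"])
c=cal("wrist"); im=shot("wrist","w1")
np.save("cw1.npy",np.array([c[0],np.tile(c[1],(3,1)),c[2]]))
print(proj("wrist",[.53,-.297,.073],c))
E
```

```text
[ 0.52868982 -0.29786424  0.19161818] [ 2.01306096e-04  7.56330903e-01  6.54189211e-01 -1.45047094e-05] [-0.68920069 -0.74867016  0.99114228] 1.3
[254.25160075 187.99313843]
```

View pics/w1.png

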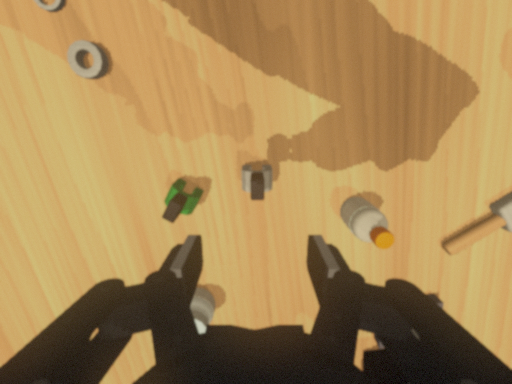

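The tab is at (257,187), close to the projected (254,188), and nearly square to the gripper. Green C is at (182,200), glue at (368,222), well clear of the fingers' descent.

```bash
python3 - <<'E'
from h import *
c=np.load("cw1.npy"); c=(c[0],c[1][0],c[2])
im=cv2.imread("pics/w1.png"); x,y,w,h=235,155,45,52
g=cv2.cvtColor(im[y:y+h,x:x+w],6)
m=(im[y:y+h,x:x+w].max(2)<75).astype(np.uint8)
k,l,s,cc=cv2.connectedComponentsWithStats(m); i=1+s[1:,4].argmax()
print(s[i],cc[i]+[x,y],cv2.minAreaRect(np.argwhere(l==i)[:,::-1].astype(np.float32)))
# left/right edge midpoints per row -> symmetry line
rows=[(r+y,np.where(l[r]==i)[0].mean()+x,(l[r]==i).sum()) for r in range(h) if (l[r]==i).sum()>5]
print([(a,round(b,1),int(n)) for a,b,n in rows])
a=np.array(rows); 
for z in(.073,.058): 
    p=[onplane("wrist",u,v,z,c) for v,u,_ in (rows[0],rows[len(rows)//2],rows[-1])]; print(np.round(p,4))
for p in ([.5287,-.2979,.073],[.53,-.285,.073],[.53,-.309,.073]): print(proj("wrist",p,c))
E
```

```text
Traceback (most recent call last):
ValueError: attempt to get argmax of an empty sequence
```

```bash
python3 - <<'E'
from h import *
c=np.load("cw1.npy"); c=(c[0],c[1][0],c[2])
im=cv2.imread("pics/w1.png"); x,y,w,h=240,155,35,52
r0=im[y:y+h,x:x+w]; print(r0.max(2).min(), r0[32,17], r0[22,17])
t,m=cv2.threshold(r0.max(2),r0.max(2).min()+30,1,cv2.THRESH_BINARY_INV)
k,l,s,cc=cv2.connectedComponentsWithStats(m); i=1+s[1:,4].argmax()
print(s[i],cc[i]+[x,y])
rows=[(r+y,np.where(l[r]==i)[0].mean()+x,(l[r]==i).sum()) for r in range(h) if (l[r]==i).sum()>3]
print([(a,round(b,1),int(n)) for a,b,n in rows])
for z in(.073,.058): 
    print(np.round([onplane("wrist",u,v,z,c) for v,u,_ in (rows[0],rows[len(rows)//2],rows[-1])],4))
for p in ([.5287,-.2979,.073],[.53,-.285,.073],[.53,-.309,.073]): print(proj("wrist",p,c))
E
```

```text
78 [51 74 95] [39 60 82]
[ 11  17  13  27 311] [257.15434084 184.81993569]
[(172, np.float64(257.0), 9), (173, np.float64(257.0), 11), (174, np.float64(257.0), 11), (175, np.float64(257.0), 11), (176, np.float64(257.0), 11), (177, np.float64(257.0), 13), (178, np.float64(257.0), 13), (179, np.float64(257.0), 13), (180, np.float64(257.0), 13), (181, np.float64(257.0), 13), (182, np.float64(257.5), 12), (183, np.float64(257.5), 12), (184, np.float64(257.5), 12), (185, np.float64(257.5), 12), (186, np.float64(257.5), 12), (187, np.float64(257.5), 12), (188, np.float64(257.5), 12), (189, np.float64(257.5), 12), (190, np.float64(257.0), 11), (191, np.float64(257.0), 11), (192, np.float64(257.0), 11), (193, np.float64(257.0), 11), (194, np.float64(257.0), 11), (195, np.float64(257.0), 11), (196, np.float64(257.0), 11), (197, np.float64(257.0), 11), (198, np.float64(257.0), 9)]
[[ 0.5351 -0.281   0.073 ]
 [ 0.5337 -0.2944  0.073 ]
 [ 0.5312 -0.308   0.073 ]]
[[ 0.5348 -0.2843  0.058 ]
 [ 0.5333 -0.2984  0.058 ]
 [ 0.5307 -0.3128  0.058 ]]
[253.11237126 189.01493977]
[252.518161   176.57925658]
[255.94071854 199.11518118]
```

Call:
{"api": "carry_out", "payload": {
  "plan": [
    [[0, 0, 0, 3, 2, -40, 45], [0, 0, 0, 3, 2, -80, 45], [0, 0, 0, 3, 2, -115, 45], [0, 0, 0, 3, 2, -135, 45], [0, 0, 0, 3, 2, -148, 45], [0, 0, 0, 3, 2, -148, 45], [0, 0, 0, 3, 2, -148, 30], [0, 0, 0, 3, 2, -148, 20], [0, 0, 0, 3, 2, -148, 5], [0, 0, 0, 3, 2, -148, 5], [0, 0, 0, 3, 2, -148, 5], [0, 0, 0, 3, 2, -148, 5], [0, 0, 0, 3, 2, -148, 5]]
  ],
  "squeeze": 60
}}

```text
clock: 2.65
tcp_pos: [0.5335, -0.2953, 0.0448]
orientation: [0.001, 0.755, 0.655, 0.0]
wrist_force: [-1.0, -0.3, 5.9]
finger_gap: 0.0132
grip_force: 62.9
```

Call:
{"api": "carry_out", "payload": {
  "plan": [
    [[0, 0, 0, 0, 0, 20, 5], [0, 0, 0, 0, 0, 60, 5], [0, 0, 0, 0, 0, 105, 5], [0, 0, 0.1, 0, 10, 150, 5], [0, 0, 0.2, 5, 40, 185, 5], [0, 0, 0.3, 10, 80, 215, 5], [0, 0, 0.4, 15, 125, 225, 5], [0, 0, 0.5, 20, 170, 225, 5], [0, 0, 0.525, 25, 215, 225, 5], [0, 0, 0.525, 30, 260, 225, 5], [0, 0, 0.525, 36, 300, 225, 5], [0, 0, 0.525, 40, 330, 225, 5], [0, 0, 0.525, 42, 348, 225, 5], [0, 0, 0.525, 43, 356, 225, 5], [0, 0, 0.525, 43, 356, 225, 5], [0, 0, 0.525, 43, 356, 225, 5], [0, 0, 0.525, 43, 356, 225, 5]]
  ]
}}

```text
clock: 4.35
tcp_pos: [0.5756, 0.0603, 0.2683]
orientation: [0.0, 0.56, 0.828, -0.0]
wrist_force: [0.6, 0.3, -1.3]
finger_gap: 0.0131
grip_force: 62.0
```

```bash
python3 - <<'E'
from h import *
s=monitor.get_state(); print(s["tcp_pos"],s["orientation"],s["wrist_force"],s["clock"],s["finger_gap"])
c=cal("wrist"); im=shot("wrist","w2")
np.save("cw2.npy",np.array([c[0],np.tile(c[1],(3,1)),c[2]]))
cv2.imwrite("pics/w2b.png",cv2.resize(im[:,:,::-1],None,fx=1.56,fy=1.56,interpolation=cv2.INTER_CUBIC))
E
```

```text
[0.57562689 0.06027178 0.2682679 ] [ 3.17466126e-05  5.60210117e-01  8.28350535e-01 -1.23713509e-04] [ 0.59326896  0.29626015 -1.33361728] 4.35 0.013052249443303077
```

View pics/w2b.png

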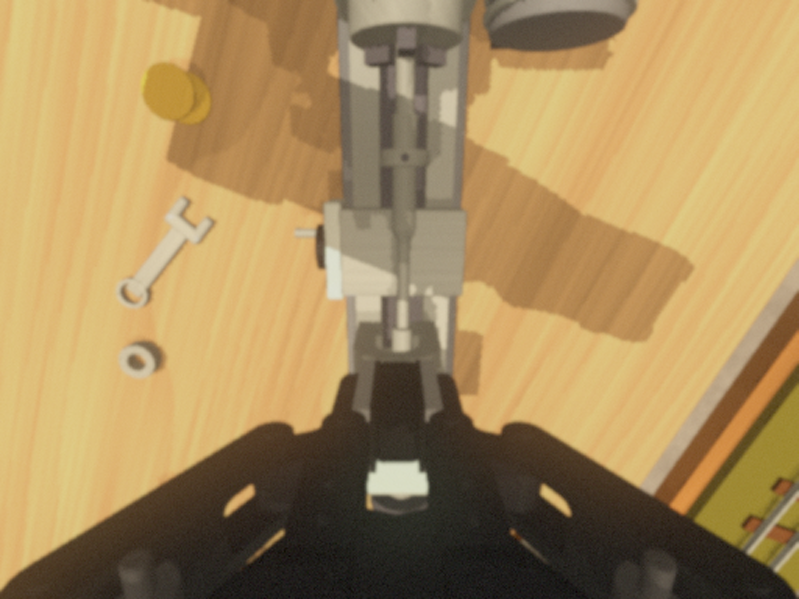

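Arbor runs almost vertically at column ≈403 (of the 1.56x picture): chuck jaws at row ≈62, collar at row ≈157, taper around rows 222–237, waist below to ≈300. Measure widths row by row.

```bash
python3 - <<'E'
from h import *
im=cv2.imread("pics/w2.png"); g=im.max(2).astype(int)
for v in list(range(92,110,3))+list(range(126,224,3)): print(v,g[v,244:274])
E
```

```text
92 [ 93  88  89  90  85  89  88  97 109 118 123 126 129 132 132 134 131 131
 130 129 123 117 111 100  93  88  88  94  99 112]
95 [ 99 100 100 101 106 106 110 115 119 121 127 130 134 133 132 134 132 133
 132 131 130 127 121 115 110 108 106 102 104 116]
98 [108 113 118 119 120 124 124 128 126 131 131 129 130 125 120 113 115 123
 131 133 133 133 130 129 130 126 126 126 123 119]
101 [110 111 117 118 122 124 127 127 127 132 131 135 125 110 100  92  97 107
 124 130 131 129 129 130 127 125 123 122 121 114]
104 [112 112 114 119 122 124 125 127 126 133 132 131 132 132 130 127 126 131
 132 131 131 127 126 128 123 119 118 118 114 112]
107 [ 96  92  93  95  97  97  95 101 109 116 122 122 126 125 129 124 128 123
 126 123 122 117 112 106 107 104  98  95 108 124]
126 [ 99  89  91  92  89  89  89  99 109 118 124 125 127 131 134 133 131 131
 128 127 123 118 107  97  90  91  92  93 108 132]
129 [101  90  94  93  91  88  94  98 109 121 124 130 131 132 133 133 130 130
 128 125 121 118 107  92  92  87  90  92 105 117]
132 [100  95  95  95  97  97  97 103 113 118 125 128 129 131 133 131 131 131
 131 127 1
[... 3149 characters left out ...]
210 201 182 157
 130 121 117 115 111 112 111 107 110 110 112 111]
210 [110 109 102 100 111 120 127 133 138 141 146 164 175 175 177 171 160 143
 127 118 113 113 111 113 109 113 112 109 109 110]
213 [113 105  96  99 111 122 134 152 174 187 193 197 201 201 202 198 191 182
 167 142 122 112 112 113 110 107 107 108 109 106]
216 [127 114  99 101 108 117 128 150 174 190 198 201 204 207 207 203 197 187
 172 149 134 133 134 130 122 116 110 107 112 110]
219 [129 110  96 100  94  95 112 143 174 188 197 201 205 208 208 203 194 187
 169 147 136 135 139 132 124 115 107 109 106 108]
222 [128 118 105 107 104 104 118 145 172 190 196 201 204 207 207 201 195 185
 167 144 127 131 126 118 117 110 106 110 108 104]
```

```bash
python3 - <<'E'
from h import *
c=np.load("cw2.npy"); c=(c[0],c[1][0],c[2])
f=lambda u,v,z=.125: onplane("wrist",u,v,z,c)
A=f(259.2,128);B=f(257.8,200); d=(B-A)/np.linalg.norm(B-A); y=-d
print("axis yaw deg",np.degrees(np.arctan2(-y[0],y[1])))
s1,s0,w1=f(258.5,147.5),f(258.5,152.5),f(257.8,210.5)
for n,p in(("seat",s1),("w+31",s0),("w-31",w1),("collar",f(259,104.5,.135)),("jaws",f(259,50))): print(n,p.round(4),(p-s1)@y)
est=[s1-.039*y,s0-.031*y,w1+.031*y]; print(np.round(est,4)); 
print("seat width",np.linalg.norm(f(252,128)-f(266.6,128)),"waist",np.linalg.norm(f(254,200)-f(261.6,200)))
q=monitor.get_state(); R=Rotation.from_quat(np.roll(q["orientation"],-1)).as_matrix(); print(R.round(3), np.degrees(np.arctan2(R[1,0],R[0,0]))-90)
xx=np.array([y[1],-y[0],0]); W=np.mean(est,0); print("tcp in waist frame",(q["tcp_pos"]-W)@xx,(q["tcp_pos"]-W)@y)
E
```

```text
axis yaw deg 20.998223068817676
seat [0.5665 0.0976 0.125 ] 0.0
w+31 [0.5685 0.0927 0.125 ] -0.005292845421444376
w-31 [0.5926 0.0313 0.125 ] -0.07125914074730527
collar [0.5506 0.1376 0.135 ] 0.04300984182642873
jaws [0.5321 0.1837 0.125 ] 0.09273514150246853
[[0.5805 0.0612 0.125 ]
 [0.5796 0.0638 0.125 ]
 [0.5815 0.0602 0.125 ]]
seat width 0.01515115501232708 waist 0.008547865835071755
[[-0.372  0.928  0.   ]
 [ 0.928  0.372 -0.   ]
 [-0.    -0.    -1.   ]] 21.846781208563257
tcp in waist frame -0.005073506277668609 0.0003350258040740201
```

```bash
python3 - <<'E'
from h import *
c=np.load("cw2.npy"); c=(c[0],c[1][0],c[2])
t=np.array([.5756,.0603,.2683]); 
for o in (0,.0187,-.01): print(o,proj("wrist",t+[0,0,o],c))
g=cv2.imread("pics/w2.png").max(2).astype(int)
for v in range(228,270,6): print(v,g[v,222:296])
E
```

```text
0 [252.40383535 243.74621152]
0.0187 [252.12725567 260.62832861]
-0.01 [252.52756114 236.19412699]
228 [206 182 168 161 146 130 122 120 120 117 126 127 126 125 122 121 116 116
 112 112 109 107 106 106 106 109 107 107 107 106 103 110 109 107 107 105
 105 106 109 109 106 109 104 105 108 109 109 111 113 110 115 117 122 121
 123 119 118 115 116 123 138 158 162 157 143 132 129 132 145 163 178 184
 184 184]
234 [208 187 171 161 150 129 122 118 117 118 112 115 114 114 115 112 113 104
  89  73  68  66  60  64  65  64  61  65  63  61  64  61  62  65  60  61
  62  59  64  61  58  61  63  62  67  65  71  88 102 109 111 112 112 111
 110 114 113 111 113 117 123 139 151 148 135 129 132 133 152 174 180 179
 179 181]
240 [136 108  97  94  92  86  84  95 105 114 114 114 112 113 110 112 106  87
  76  68  67  67  63  61  65  63  64  63  62  62  61  61  56  58  57  62
  58  63  55  57  60  63  58  57  59  62  61  74  90 103 108 107 107 110
 110 106 108  99  90  80  79  79  77  82  82  87 103 123 152 171 182 184
 184 183]
246 [ 77  76  77  79  77  80  94 105 112 110 114 115 110 113 108 104  94  80
  65  
[... 440 characters left out ...]
8 108
 110 110 107 108 107 100  83  70  68  67  65  67  67  69  70  72  80 108
 146 169]
258 [ 70  72  75  79  91 105 109 112 108 110 112 109 109 108 100  81  69  63
  61  59  56  59  58  56  57  56  59  52  49  53  58  57  55  54  58  54
  48  54  52  51  59  53  54  54  51  51  58  55  53  68  83  98 106 107
 106 105 106 109 109 108 100  86  68  64  67  65  61  64  67  65  66  76
 103 155]
264 [ 68  64  67  70  73  72  79  84  94 107 121 132 136 137 121  95  68  61
  62  63  57  62  55  57  57  57  52  51  57  53  54  53  51  53  55  53
  55  54  51  54  52  56  53  52  53  54  53  60  63  73  95 127 139 138
 127 115 105  93  75  71  64  63  59  62  60  66  62  62  62  63  62  66
  69  76]
```

Tab centre appears 2.4 px right of where the calibration puts it, so the arbor is really ≈3 mm to +x of the spacer. Lower to just above the arbor and check from the side and wrist.

Call:
{"api": "carry_out", "payload": {
  "plan": [
    [[0, 0, -0.01, 2.8, 1.1, -25, 5], [0, 0, -0.01, 2.8, 1.1, -50, 5], [0, 0, -0.01, 2.8, 1.1, -70, 5], [0, 0, -0.01, 2.8, 1.1, -85, 5], [0, 0, -0.01, 2.8, 1.1, -89, 5], [0, 0, -0.01, 2.8, 1.1, -89, 5], [0, 0, -0.01, 2.8, 1.1, -89, 5]]
  ]
}}

```text
clock: 5.1
tcp_pos: [0.579, 0.0621, 0.1803]
orientation: [0.001, 0.564, 0.826, 0.0]
wrist_force: [0.1, 0.0, -1.5]
finger_gap: 0.0129
grip_force: 61.9
```

```bash
python3 - <<'E'
from h import *
c=cal("wrist"); s=monitor.get_state(); print(s["tcp_pos"])
w=shot("wrist","w3"); b=shot("side","side3")
np.save("cw3.npy",np.array([c[0],np.tile(c[1],(3,1)),c[2]]))
r=lambda i,x,y,w,h,W,H:cv2.resize(i[y:y+h,x:x+w,::-1],(W,H),interpolation=cv2.INTER_CUBIC)
cv2.imwrite("pics/crop3.png",np.hstack([r(w,190,50,130,195,400,600),r(b,165,150,80,120,400,600)]))
E
```

```text
[0.57901306 0.06209634 0.18026692]
```

View pics/crop3.png

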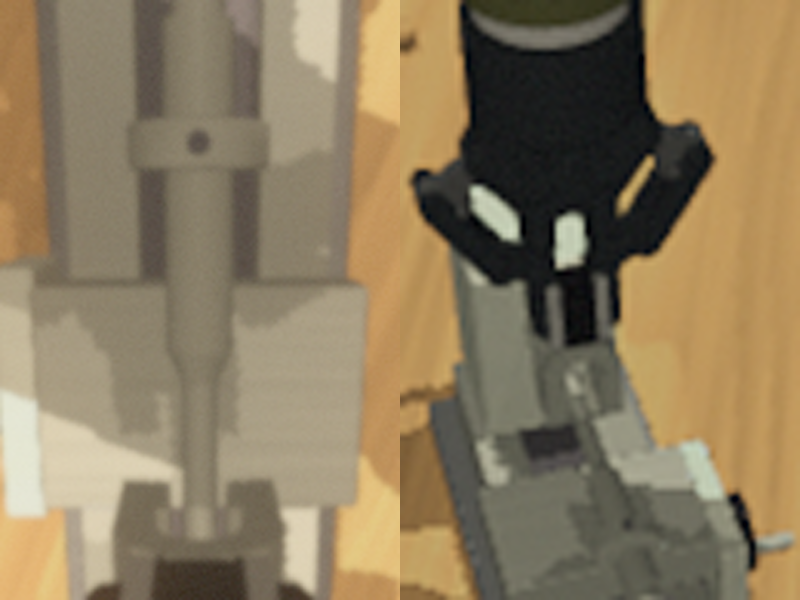

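Wrist view: spacer legs (crop 158 and 240, centre ≈199) straddle the arbor (column 199), and the taper (rows 345–375) is ahead of the spacer. Aligned; lower so that the bore centre lies on the axis (TCP z ≈0.144).

Call:
{"api": "carry_out", "payload": {
  "plan": [
    [[0, 0, 0.005, 0, 0, -5, 5], [0, 0, 0.01, 0, 0, -10, 5], [0, 0, 0.01, 0, 0, -15, 5], [0, 0, 0.01, 0, 0, -20, 5], [0, 0, 0.01, 0, 0, -24, 5], [0, 0, 0.01, 0, 0, -28, 5], [0, 0, 0.01, 0, 0, -32, 5], [0, 0, 0.01, 0, 0, -35, 5], [0, 0, 0.01, 0, 0, -36.5, 5], [0, 0, 0.01, 0, 0, -36.5, 5], [0, 0, 0.01, 0, 0, -36.5, 5], [0, 0, 0.01, 0, 0, -36.5, 5]]
  ]
}}

```text
clock: 6.4
tcp_pos: [0.5786, 0.0625, 0.1431]
orientation: [0.0, 0.56, 0.829, 0.0]
wrist_force: [-0.0, 1.3, -0.3]
finger_gap: 0.0126
grip_force: 61.9
```

```bash
python3 - <<'E'
from h import *
c=np.load("cw3.npy"); c=(c[0],c[1][0],c[2])
im=cv2.imread("pics/w3.png"); g=cv2.GaussianBlur(im.max(2),(1,3),0).astype(int)
for v in (66,72,78,84,110,118,126,134,142,150,156,180,190,200,206): print(v,g[v,240:272])
f=lambda u,v,z=.125: onplane("wrist",u,v,z,c)
t=np.array([.579,.0621,.1803]); print(proj("wrist",t,c),proj("wrist",t+[0,0,-.02],c),f(255,126),f(255,200),f(255,64))
E
```

```text
66 [ 92  94  96 110 119 123 127 130 132 133 135 138 138 140 140 143 138 137
 135 136 132 131 129 126 119 116 109 111 108 107 107 104]
72 [ 94  93  97 108 120 125 127 128 131 133 137 136 139 138 141 140 138 137
 136 133 134 131 129 125 119 114 107 109 110 108 110 104]
78 [ 91  93  98 107 117 124 127 129 132 132 135 136 139 139 140 139 139 136
 135 135 132 131 127 125 120 111 107 107 108 108 107  99]
84 [ 92  92  97 109 116 123 126 129 131 133 135 133 137 139 140 138 137 137
 134 133 132 131 130 124 120 113 109 108 109 107 105 100]
110 [ 90  92  90 100 113 122 125 128 130 131 134 135 136 139 136 137 137 136
 134 133 131 129 126 123 116 105  95  94  92  89  90  94]
118 [ 90  89  92  99 108 121 126 127 130 132 133 135 137 136 138 136 137 134
 132 133 130 129 128 121 117 105  96  91  89  93  91  93]
126 [ 91  90  90  97 108 118 124 126 130 130 133 135 136 136 137 136 136 135
 133 133 132 130 125 122 116 105  95  93  90  90  90  91]
134 [ 90  88  90  96 110 117 124 129 129 132 133 133 137 136 138 137 135 136
 135 134 130 129 127 123 116 107  98  91  89  89  93  92]
142 [117 118 117 115 114
[... 381 characters left out ...]
180 [149 156 162 162 159 149 144 141 136 128 127 133 137 139 142 141 139 136
 129 126 129 137 142 142 141 144 150 160 167 169 169 170]
190 [156 159 163 168 166 160 152 144 135 128 128 133 136 141 144 142 141 136
 131 129 137 149 150 153 153 152 150 158 166 169 170 171]
200 [212 209 202 195 185 174 163 152 141 132 127 132 138 141 143 141 140 138
 132 132 145 163 170 171 172 171 172 173 172 172 173 172]
206 [168 166 170 176 182 189 194 194 183 161 138 132 137 140 142 142 140 138
 132 131 143 158 164 158 149 143 136 137 141 140 136 133]
[252.35548592 243.74311999] [252.54726877 229.44497745] [0.55707358 0.12294213 0.125     ] [0.57743035 0.07087419 0.125     ] [0.54235147 0.16059792 0.125     ]
```

Call:
{"api": "carry_out", "payload": {
  "plan": [
    [[0, 0, -0.01, 0, 0, 0.7, 5], [0, 0, -0.01, -1.5, 3.7, 0.7, 5], [0, 0, -0.01, -2.9, 7.5, 0.7, 5], [0, 0, -0.01, -4.4, 11.2, 0.7, 5], [0, 0, -0.01, -5.8, 14.9, 0.7, 5], [0, 0, -0.01, -7.3, 18.6, 0.7, 5], [0, 0, -0.01, -8.4, 21.4, 0.7, 5], [0, 0, -0.01, -9.4, 24.2, 0.7, 5], [0, 0, -0.01, -10.2, 26.1, 0.7, 5], [0, 0, -0.01, -10.2, 26.1, 0.7, 5], [0, 0, -0.01, -10.2, 26.1, 0.7, 5]]
  ]
}}

```text
clock: 7.5
tcp_pos: [0.5683, 0.0886, 0.1436]
orientation: [0.0, 0.564, 0.826, 0.0]
wrist_force: [0.3, 0.6, -1.6]
finger_gap: 0.0128
grip_force: 61.9
```

Call:
{"api": "carry_out", "payload": {
  "plan": [
    [[0, 0, 0, -0.7, 1.9, 0, 5], [0, 0, 0, -1.5, 3.7, 0, 5], [0, 0, 0, -2.2, 5.6, 0, 5], [0, 0, 0, -2.9, 7.5, 0, 5], [0, 0, 0, -3.6, 9.3, 0, 5], [0, 0, 0, -4.4, 11.2, 0, 5], [0, 0, 0, -4.4, 11.2, 0, 5]]
  ]
}}

```text
clock: 8.2
tcp_pos: [0.5637, 0.1001, 0.1435]
orientation: [-0.0, 0.564, 0.826, 0.0]
wrist_force: [-1.0, 0.1, -1.4]
finger_gap: 0.013
grip_force: 61.9
```

Call:
{"api": "carry_out", "payload": {
  "plan": [
    [[0, 0, 0, -0.7, 1.9, 0, 5], [0, 0, 0, -1.5, 3.7, 0, 5], [0, 0, 0, -2.2, 5.6, 0, 5], [0, 0, 0, -2.9, 7.5, 0, 5], [0, 0, 0, -3.6, 9.3, 0, 5], [0, 0, 0, -4.4, 11.2, 0, 5], [0, 0, 0, -5.1, 13, 0, 5], [0, 0, 0, -5.4, 14, 0, 5], [0, 0, 0, -5.4, 14, 0, 5]]
  ]
}}

```text
clock: 9.1
tcp_pos: [0.5584, 0.114, 0.1435]
orientation: [0.0, 0.564, 0.826, 0.0]
wrist_force: [-0.9, 0.2, -1.6]
finger_gap: 0.0128
grip_force: 61.9
```

```bash
python3 - <<'E'
from h import *
c=cal("wrist"); s=monitor.get_state(); print(s["tcp_pos"])
w=shot("wrist","w4")
cv2.imwrite("pics/crop4.png",cv2.resize(w[110:250,180:330,::-1],None,fx=4,fy=4,interpolation=cv2.INTER_CUBIC))
E
```

```text
[0.55842348 0.11397242 0.14353281]
```

View pics/crop4.png

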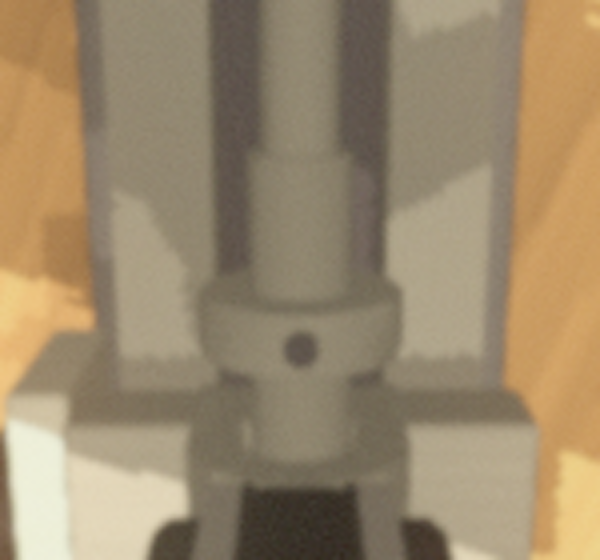

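The spacer sits centred on the seat, roughly 7–9 mm short of the collar (collar near edge at crop row ≈375, spacer end ≈425).

Call:
{"api": "carry_out", "payload": {
  "plan": [
    [[0, 0, 0, -0.4, 0.9, 0, 5], [0, 0, 0, -0.7, 1.9, 0, 5], [0, 0, 0, -1.1, 2.8, 0, 5], [0, 0, 0, -1.5, 3.7, 0, 5], [0, 0, 0, -1.6, 4.2, 0, 5], [0, 0, 0, -1.6, 4.2, 0, 5]]
  ]
}}

```text
clock: 9.75
tcp_pos: [0.5568, 0.1181, 0.1435]
orientation: [0.0, 0.564, 0.826, 0.0]
wrist_force: [-0.4, 0.7, -1.1]
finger_gap: 0.0129
grip_force: 61.9
```

Call:
{"api": "carry_out", "payload": {
  "plan": [
    [[0, 0, 0, -0.2, 0.5, 0, 5], [0, 0, 0, -0.4, 0.9, 0, 5], [0, 0, 0, -0.4, 0.9, 0, 5]]
  ]
}}

```text
clock: 10.05
tcp_pos: [0.5564, 0.119, 0.1435]
orientation: [0.0, 0.564, 0.826, 0.0]
wrist_force: [0.4, -0.4, -1.3]
finger_gap: 0.0131
grip_force: 61.9
```

Call:
{"api": "carry_out", "payload": {
  "plan": [
    [[0, 0, 0, -0.2, 0.5, 0, 5], [0, 0, 0, -0.4, 0.9, 0, 5], [0, 0, 0, -0.4, 0.9, 0, 5]]
  ]
}}

```text
clock: 10.35
tcp_pos: [0.556, 0.1199, 0.1435]
orientation: [0.0, 0.564, 0.826, 0.0]
wrist_force: [-0.1, 0.8, -1.2]
finger_gap: 0.0132
grip_force: 61.9
```

Call:
{"api": "carry_out", "payload": {
  "plan": [
    [[0, 0, 0, -0.2, 0.5, 0, 5], [0, 0, 0, -0.4, 0.9, 0, 5], [0, 0, 0, -0.4, 0.9, 0, 5]]
  ]
}}

```text
clock: 10.65
tcp_pos: [0.5556, 0.1208, 0.1435]
orientation: [0.0, 0.564, 0.826, 0.0]
wrist_force: [0.0, -0.1, -1.8]
finger_gap: 0.0132
grip_force: 61.9
```

Call:
{"api": "carry_out", "payload": {
  "plan": [
    [[0, 0, 0, -0.2, 0.4, 0, 5], [0, 0, 0, -0.2, 0.6, 0, 5], [0, 0, 0, -0.2, 0.6, 0, 5]]
  ]
}}

```text
clock: 10.95
tcp_pos: [0.5555, 0.1213, 0.1435]
orientation: [0.0, 0.564, 0.826, 0.0]
wrist_force: [0.2, 0.8, -1.3]
finger_gap: 0.013
grip_force: 61.9
```

Call:
{"api": "carry_out", "payload": {
  "plan": [
    [[0, 0, 0, -0.2, 0.4, 0, 5], [0, 0, 0, -0.2, 0.6, 0, 5], [0, 0, 0, -0.2, 0.6, 0, 5]]
  ]
}}

```text
clock: 11.25
tcp_pos: [0.5552, 0.1219, 0.1435]
orientation: [0.0, 0.564, 0.826, 0.0]
wrist_force: [-0.4, 0.4, -0.6]
finger_gap: 0.013
grip_force: 61.9
```

Call:
{"api": "carry_out", "payload": {
  "plan": [
    [[0, 0, 0, -0.2, 0.4, 0, 5], [0, 0, 0, -0.3, 0.7, 0, 5], [0, 0, 0, -0.3, 0.7, 0, 5]]
  ]
}}

```text
clock: 11.55
tcp_pos: [0.5549, 0.1227, 0.1435]
orientation: [0.0, 0.564, 0.826, 0.0]
wrist_force: [-0.2, -0.3, -2.4]
finger_gap: 0.0133
grip_force: 61.9
```

Call:
{"api": "carry_out", "payload": {
  "plan": [
    [[0, 0, 0, -0.2, 0.4, 0, 5], [0, 0, 0, -0.2, 0.6, 0, 5], [0, 0, 0, -0.2, 0.6, 0, 5]]
  ]
}}

```text
clock: 11.85
tcp_pos: [0.5548, 0.1232, 0.1435]
orientation: [0.0, 0.564, 0.826, 0.0]
wrist_force: [0.4, 1.3, -2.2]
finger_gap: 0.0128
grip_force: 61.9
```

Call:
{"api": "carry_out", "payload": {
  "plan": [
    [[0, 0, 0, -0.2, 0.4, 0, 5], [0, 0, 0, -0.3, 0.7, 0, 5], [0, 0, 0, -0.3, 0.7, 0, 5]]
  ]
}}

```text
clock: 12.15
tcp_pos: [0.5544, 0.124, 0.1435]
orientation: [0.0, 0.564, 0.826, 0.0]
wrist_force: [0.6, 0.4, -1.5]
finger_gap: 0.0128
grip_force: 61.9
```

Call:
{"api": "carry_out", "payload": {
  "plan": [
    [[0, 0, 0, -0.2, 0.4, 0, 5], [0, 0, 0, -0.2, 0.6, 0, 5], [0, 0, 0, -0.2, 0.6, 0, 5]]
  ]
}}

```text
clock: 12.45
tcp_pos: [0.5543, 0.1246, 0.1435]
orientation: [0.0, 0.564, 0.826, 0.0]
wrist_force: [0.1, 0.7, -1.2]
finger_gap: 0.0127
grip_force: 61.9
```

Call:
{"api": "carry_out", "payload": {
  "plan": [
    [[0, 0, 0, -0.2, 0.4, 0, 5], [0, 0, 0, -0.3, 0.7, 0, 5], [0, 0, 0, -0.3, 0.7, 0, 5]]
  ]
}}

```text
clock: 12.75
tcp_pos: [0.5539, 0.1253, 0.1435]
orientation: [0.0, 0.564, 0.826, 0.0]
wrist_force: [-1.0, 0.1, -1.8]
finger_gap: 0.0125
grip_force: 61.9
```

Call:
{"api": "carry_out", "payload": {
  "plan": [
    [[0, 0, 0, -0.2, 0.4, 0, 5], [0, 0, 0, -0.2, 0.6, 0, 5], [0, 0, 0, -0.2, 0.6, 0, 5]]
  ]
}}

```text
clock: 13.05
tcp_pos: [0.5538, 0.1259, 0.1435]
orientation: [0.0, 0.564, 0.826, 0.0]
wrist_force: [-0.1, -1.1, -1.2]
finger_gap: 0.0129
grip_force: 61.9
```

```bash
python3 - <<'E'
from h import *
w=shot("wrist","w5")
cv2.imwrite("pics/crop5.png",cv2.resize(w[170:250,205:305,::-1],None,fx=6,fy=6,interpolation=cv2.INTER_CUBIC))
E
```

```text
(no output)
```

View pics/crop5.png

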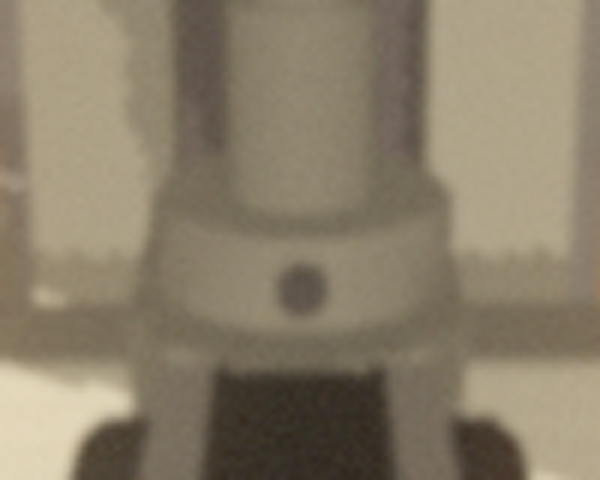

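The collar's near edge (crop row ≈330) almost meets the spacer's end (row ≈360): a millimetre or two left.

Call:
{"api": "carry_out", "payload": {
  "plan": [
    [[0, 0, 0, -0.2, 0.4, 0, 5], [0, 0, 0, -0.2, 0.5, 0, 5], [0, 0, 0, -0.2, 0.5, 0, 5]]
  ]
}}

```text
clock: 13.4
tcp_pos: [0.5535, 0.1263, 0.1435]
orientation: [0.0, 0.564, 0.826, 0.0]
wrist_force: [-0.1, -0.3, -1.6]
finger_gap: 0.0129
grip_force: 61.9
```

Call:
{"api": "carry_out", "payload": {
  "plan": [
    [[0, 0, 0, -0.2, 0.4, 0, 5], [0, 0, 0, -0.2, 0.5, 0, 5], [0, 0, 0, -0.2, 0.5, 0, 5]]
  ]
}}

```text
clock: 13.7
tcp_pos: [0.5534, 0.1268, 0.1435]
orientation: [0.0, 0.564, 0.826, 0.0]
wrist_force: [0.5, 0.2, -1.7]
finger_gap: 0.0129
grip_force: 61.9
```

Call:
{"api": "carry_out", "payload": {
  "plan": [
    [[0, 0, 0, -0.2, 0.4, 0, 5], [0, 0, 0, -0.2, 0.5, 0, 5], [0, 0, 0, -0.2, 0.5, 0, 5]]
  ]
}}

```text
clock: 14.0
tcp_pos: [0.5532, 0.1273, 0.1435]
orientation: [0.0, 0.564, 0.826, 0.0]
wrist_force: [0.2, -1.2, -1.3]
finger_gap: 0.0129
grip_force: 61.9
```

Call:
{"api": "carry_out", "payload": {
  "plan": [
    [[0, 0, 0, -0.1, 0.3, 0, 5], [0, 0, 0, -0.2, 0.5, 0, 5], [0, 0, 0, -0.2, 0.5, 0, 5]]
  ]
}}

```text
clock: 14.3
tcp_pos: [0.553, 0.1278, 0.1435]
orientation: [0.0, 0.564, 0.826, 0.0]
wrist_force: [0.9, 0.3, -1.3]
finger_gap: 0.013
grip_force: 61.9
```

Call:
{"api": "carry_out", "payload": {
  "plan": [
    [[0, 0, 0, -0.1, 0.3, 0, 5], [0, 0, 0, -0.2, 0.5, 0, 5], [0, 0, 0, -0.2, 0.5, 0, 5]]
  ]
}}

```text
clock: 14.6
tcp_pos: [0.5528, 0.1282, 0.1435]
orientation: [0.0, 0.564, 0.826, -0.0]
wrist_force: [-1.2, -1.4, -2.0]
finger_gap: 0.013
grip_force: 61.9
```

Call:
{"api": "carry_out", "payload": {
  "plan": [
    [[0, 0, 0, -0.1, 0.3, 0, 5], [0, 0, 0, -0.2, 0.5, 0, 5], [0, 0, 0, -0.2, 0.5, 0, 5]]
  ]
}}

```text
clock: 14.9
tcp_pos: [0.5528, 0.1283, 0.1435]
orientation: [0.001, 0.564, 0.826, -0.0]
wrist_force: [1.9, -4.3, -1.7]
finger_gap: 0.0131
grip_force: 61.9
```

Contact: about 4.7 N after 0.4 mm, so roughly 12 N/mm.

Call:
{"api": "carry_out", "payload": {
  "plan": [
    [[0, 0, 0, -0.1, 0.3, 0, 5], [0, 0, 0, -0.1, 0.3, 0, 5]]
  ]
}}

```text
clock: 15.1
tcp_pos: [0.5528, 0.1283, 0.1436]
orientation: [0.001, 0.564, 0.826, -0.0]
wrist_force: [1.5, -5.3, -2.1]
finger_gap: 0.0131
grip_force: 61.9
```

Call:
{"api": "carry_out", "payload": {
  "plan": [
    [[0, 0, 0, -0.2, 0.5, 0, 5], [0, 0, 0, -0.2, 0.5, 0, 5]]
  ]
}}

```text
clock: 15.3
tcp_pos: [0.5528, 0.1284, 0.1436]
orientation: [0.001, 0.564, 0.826, -0.001]
wrist_force: [2.2, -6.4, -3.1]
finger_gap: 0.0132
grip_force: 61.9
```

Call:
{"api": "carry_out", "payload": {
  "plan": [
    [[0, 0, 0, -0.1, 0.3, 0, 5], [0, 0, 0, -0.2, 0.5, 0, 5], [0, 0, 0, -0.2, 0.5, 0, 5], [0, 0, 0, -0.2, 0.5, 0, 5]]
  ]
}}

```text
clock: 15.7
tcp_pos: [0.5528, 0.1284, 0.1436]
orientation: [0.001, 0.564, 0.826, -0.001]
wrist_force: [2.3, -8.0, -2.7]
finger_gap: 0.0129
grip_force: 61.9
```

Call:
{"api": "carry_out", "payload": {
  "plan": [
    [[0, 0, 0, -0.2, 0.5, 0, 5], [0, 0, 0, -0.2, 0.5, 0, 5], [0, 0, 0, -0.2, 0.5, 0, 5], [0, 0, 0, -0.2, 0.5, 0, 5], [0, 0, 0, -0.2, 0.5, 0, 5], [0, 0, 0, -0.2, 0.5, 0, 5], [0, 0, 0, -0.2, 0.5, 0, 5], [0, 0, 0, -0.2, 0.5, 0, 5]]
  ]
}}

```text
clock: 16.5
tcp_pos: [0.5528, 0.1284, 0.1436]
orientation: [0.002, 0.564, 0.825, -0.001]
wrist_force: [2.7, -8.8, -2.7]
finger_gap: 0.0132
grip_force: 61.9
```

About 9 N held for over 0.8 s. Ease off, lower the crown gently onto the seat, and open.

Call:
{"api": "carry_out", "payload": {
  "plan": [
    [[0, 0, 0, 0.3, -0.7, -0.3, 5], [0, 0, 0, 0.5, -1.3, -0.7, 5], [0, 0, 0, 0.5, -1.3, -1, 5], [0, 0, 0, 0.5, -1.3, -1, 5]]
  ]
}}

```text
clock: 16.9
tcp_pos: [0.5529, 0.1284, 0.1432]
orientation: [0.001, 0.564, 0.826, -0.0]
wrist_force: [0.7, -5.3, 1.0]
finger_gap: 0.0128
grip_force: 62.3
```

Call:
{"api": "carry_out", "payload": {
  "plan": [
    [[0, 0, 0, 0.2, -0.5, -0.3, 5], [0, 0, 0, 0.2, -0.5, -0.3, 16], [0, 0, 0, 0.2, -0.5, -0.3, 24], [0, 0, 0, 0.2, -0.5, -0.3, 34], [0, 0, 0, 0.2, -0.5, -0.3, 40], [0, 0, 0, 0.2, -0.5, -0.3, 40], [0, 0, 0, 0.2, -0.5, -0.3, 40]]
  ],
  "squeeze": 20
}}

```text
clock: 17.6
tcp_pos: [0.5525, 0.129, 0.1422]
orientation: [-0.0, 0.564, 0.826, 0.0]
wrist_force: [0.1, 0.1, 0.0]
finger_gap: 0.0402
grip_force: 0.0
```

Call:
{"api": "carry_out", "payload": {
  "plan": [
    [[0, 0, 0, 0, 0, 10, 40], [0, 0, 0, 0, 0, 30, 40], [0, 0, 0, 0, 0, 60, 40], [0, 0, 0, 0, 0, 90, 40], [0, 0, 0, 10, -30, 110, 40], [0, 0, 0, 20, -50, 110, 40], [0, 0, 0, 20, -50, 110, 40], [0, 0, 0, 20, -50, 110, 40]]
  ]
}}

```text
clock: 18.4
tcp_pos: [0.5725, 0.0786, 0.2525]
orientation: [-0.0, 0.564, 0.826, 0.0]
wrist_force: [-0.2, 1.1, -0.2]
finger_gap: 0.04
grip_force: 0.0
```

```bash
python3 - <<'E'
from h import *
w=shot("wrist","w6")
print(monitor.get_state()["tcp_pos"])
cv2.imwrite("pics/crop6.png",cv2.resize(w[60:220,170:340,::-1],None,fx=3.5,fy=3.5,interpolation=cv2.INTER_CUBIC))
E
```

```text
[0.57211575 0.07903811 0.25225454]
```

View pics/crop6.png

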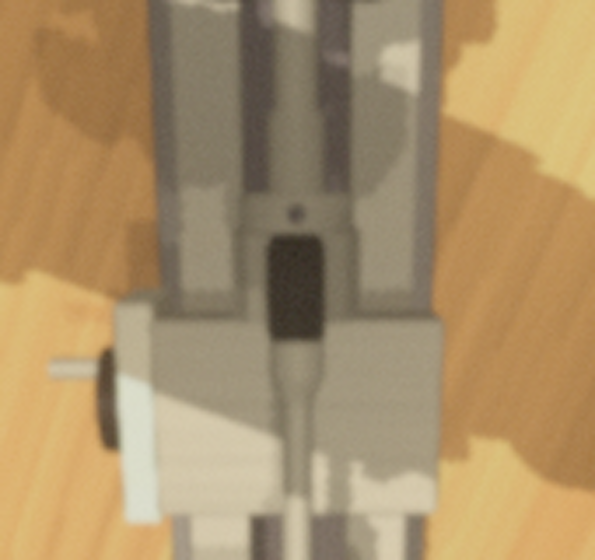

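The spacer stands upright on the seat, its tab (crop 297,288) square to the arbor and its end flush against the collar (row ≈232). The gripper is clear.

```bash
python3 -c "
from h import *
print(order.hand_in())"
```

```text
the job is handed in; nothing more can be done
None
```

The spacer is on the thick seat against the collar, pressed there at about 9 N for 0.8 s, then let go. The job was handed in at about 18.5 s; no verdict came back.

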